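# Let one pipe nipple out of the dispenser and pack it

### The job

Let one pipe nipple out of the gravity dispenser: push its sloping black plunger straight in along its own axis, past the soft first stop and all the way to the stiff second stop, then let it come fully back out. Pick up the pipe that has rolled down to the front of the dispenser, lower it into the low, empty cardboard carton beside the dispenser and lay it flat on the bottom, without dropping it. Only one pipe may leave the dispenser, and the fittings standing about must stay where they are.

Things in the scene. Friction and masses are not known exactly. Their poses are not given: they have to be found in the camera images.
- dispenser: Fixed gravity dispenser, plywood and steel, 320 by 262 by 150 mm high. Origin on the table near its front; x points back up the chute (away from the robot), y left, z up. The chute, open on top, 126 mm wide between cheeks 34 mm high, rises 10 degrees to +x; its floor is 45 mm above the table at x = 0. Three pipes lie in it along y, centres at x = 105, 153, 200 mm.
- pickup (a point): Centre of a pipe lying along the dispenser's y at the chute's front end, where the let-out pipe comes to rest, about 1.5 s after it is let go. Two end posts (20 mm wide, 40 mm high, 84 mm apart) hold it; its long sides are free for fingers. It lies 24 mm above the chute floor, 69 mm above the table.
- gate (a point): Middle of the front gate's upper edge when shut: a plate 90 mm wide across the chute, 20 mm above its floor. The stiff stroke lowers it; at two thirds of that stroke the front pipe rolls out while a rear gate holds the others. When the plunger comes back they move down one place. Each further full push lets out another pipe.
- plunger_top (a point): Centre of the flat top of the plunger's black round head (52 mm diameter, 18 mm thick), beside the chute; at x = 110, y = 125, z = 150 mm in the dispenser's frame when released. Its z axis points out of the head along the plunger's axis, leaning 28 degrees from vertical to the dispenser's -x (towards the robot): the push goes down and to the dispenser's +x.
- stroke_soft (a joint): First, soft part of the plunger's stroke, m: 0 released, 0.014 at the first stop; takes 2 N rising to 5 N. It springs back when released.
- stroke_stiff (a joint): Second, stiff part of the plunger's stroke, m, following the first: 0 released, 0.012 at the second (hard) stop; it starts to move at 9 N and reaches the second stop at about 17 N. The head's whole travel is 26 mm along its axis. It springs back when released.
- pipe1: The foremost pipe nipple in the chute, the one to be let out and packed: bright steel tube, 48 mm outside diameter, 120 mm long, about 0.4 kg. Origin at its centre; y runs along its length (it turns about y when it rolls).
- pipe2: The second pipe in the chute, the same kind and axes as pipe1; it must stay in the dispenser's chute.
- pipe3: The third pipe in the chute, the same kind and axes as pipe1; it must stay in the dispenser's chute.
- carton: Fixed, low, empty cardboard carton, open on top, 210 by 210 by 60 mm high outside, walls and bottom 5 mm thick. Origin at the centre of its underside, z up. It stands to the left or the right of the dispenser; a blue plastic crate of the same size, filled with elbows, stands on the other side and is no place for the pipe.
- tee: Bystander: steel tee standing on end, 60 mm diameter, 120 mm high, branch reaching 60 mm to its -x. Origin at the centre of its foot.
- reducer: Bystander: steel reducer, a cone 90 mm wide at the foot and 85 mm high. Origin at the centre of its foot.
- elbow: Bystander: dark steel 90-degree elbow lying flat near the robot, about 48 mm thick and 95 mm across. Origin near its middle, on the table.
- flange: Bystander: steel ring flange lying flat near the robot, 90 mm diameter, 18 mm thick. Origin at the centre of its underside.
Mind the look-alikes: they are no part of the job. Leave any pink or red look-alike of the pipe1 alone.

How it is judged:
By the outcome, as a careful person would: the job done as asked, in the order asked, and still so for the second after the job is handed in, with the robot touching nothing.
It also fails if it takes over 51 s, if anything falls off the work surface, if the arm or the gripper's body presses on something with over 40 N, if the wrist force passes 120 N, or if a joint passes its speed limit or range.

### The arm

A 6-joint arm with a two-finger parallel gripper is mounted at the origin on the work surface. World frame = base frame: x ahead of the robot, y to its left, z up, the work surface at z = 0. Lengths are in m, angles in rad, forces in N, time in s.
With the tool pointing down it reaches from about 0.35 to 0.85 m from the base axis. Payload 8.1 kg.
Tool frame: the origin (TCP) lies on the centre line of the jaws, within the pads' length; the fingertips stand 25 mm ahead of it and the grasp point (between the pads) lies 6 mm ahead of it; z points along the fingers, y is the line along which they close (so a half turn about z gives the same grasp; the last joint's range is limited). The gripper opens to 85 mm and grips with 20 to 120 N. Pads are 22 mm wide; open, the fingers measure 114 mm over their backs; the gripper's body (76 mm by 85 mm) begins 54 mm behind the grasp point. The pads swing forward as they close: fully open they stand 13 mm farther back than shut.
Start: joints at [-1.307, 0.13, 1.488, -0, 1.523, -0.085], TCP at [0.205, -0.564, 0.256] pointing down, gripper open.
Joint ranges: [-2.96, 2.96], [-0.89, 2.26], [0.02, 2.5], [-1.34, 4.48], [0, 2.73], [-2.66, 2.66]. Speed limits (rad/s): [2.39, 2.39, 2.79, 3.14, 3.14, 3.14].

### API

Orientations are given as a unit quaternion [x, y, z, w].
In Python, from cell import env gives the robot as it stands.
- The arm moves only by the tool carry_out, never from a script. Its argument "targets" is a list of rows, each an object with "linear": the shift along the world's x, y, z in cm, a list of three; "dr": the turn, a rotation vector about the world's x, y, z in degrees, a list of three; "fingers": the finger opening in cm, from 0 to 8.54. In form: [{"linear": [x, y, z], "dr": [ax, ay, az], "fingers": fingers}, ...]. A call has 1 to 5 rows; each row is the pose to reach, as a shift and turn from the pose commanded when the call began; what a row does not reach only later rows make up. A row lasts 1/12 s, in which the tool goes at most 41.7 mm and 7.16 degrees, less where a joint would pass 70% of its speed; a pose out of reach is approached as far as the arm can. A call with a gripper value outside its range is refused whole. The fingers move at their own pace and stop on an object; "grip_force" is the grip in N (left out, the last holds). Time passes only in rows, so rows that repeat a pose let the fingers close. It gives the time, the measured TCP pose, the force, the opening and the grip force at its end, in the units of the state.
- env.get_obs(): the state, without advancing time (a new reading comes with each control period).
- env.camera(name): name is "side" or "top"; returns the picture (480x640x3 uint8, blue, green, red); there is no depth.
- env.camera_model(name): a dict with "vertical_fov" (degrees; the focal length in pixels is half the picture's height over the tangent of half this angle, whatever the lens; pixels are square), "cx", "cy" (the principal point, pixels), "xyz" and "attitude" of the camera in the world. Camera axes: x right, y up, looking along -z (the intrinsics and any distortion apply to the point x, -y, -z); pixel columns grow to the right and rows downward; lengths in m; the calibration is good to about 2 mm. A picture is of the moment at which its call begins. camera_model takes no time and is no camera call.
- env.close_job(): hands the job in; it is judged then, once.
Trained networks look in the newest picture that a camera, given by its name, has taken for a name from the list of things; names that differ only in an ending like _2 or _b are one class to them, and where a whole thing is asked for, a point or a joint stands for the part that bears it (a point fixed in the world has none). Each returns a list of dicts, best first, with "score" (0 to 1); they miss things now and then, are a little off and sometimes report something else, mostly with a low value. They report only what shows in the picture. A call takes as long as a camera call. They do not tell look-alikes from the thing itself.
- env.search_frame(camera, thing): "box" ([left, top, width, height] as shares, 0 to 1, of the picture: columns of its width, rows of its height, round what is visible of it).
- env.silhouettes(camera, thing): "mask" (480x640 bool, what is visible of it) and "box" ([left, top, width, height] as shares, 0 to 1, of the picture: columns of its width, rows of its height, round what is visible of it).
The state is a dict: "clock": time; "qpos": joint angles; "qvel": joint speeds; "tau": joint torques, N m; "eef_pos": TCP position; "tcp_rot": TCP orientation; "contact_force": force on the tool from outside, world axes, zero at the start; "moment": the same for the moment, N m; "grip_width": opening from 0.0 (shut) to 1.0 (fully open); "grip_force": force on a finger pad.
Only numpy, scipy, OpenCV 4.12 (cv2) and the standard library are available. Lean on these libraries where they do the work, as an engineer would, in place of code of your own. Each camera call takes 0.05 s, during which the arm holds its last target. There are 200 camera calls.

## Working session

There is one attempt and no reset: what is moved stays moved. The work goes in short steps, Python scripts to look and compute and a tool call to move; the robot and the scene stay as the last step left them, time stands still between calls to the robot, and variables do not carry over. Pictures are saved under pics/ and viewed, at most 10 in all, crops included, and the job is handed in when it is done.

Besides the shell and the picture viewer there is one more tool, called as name(argument=value, ...) on one line, values as JSON. carry_out: Moves the arm, as the interface text tells. Its arguments: {"type":"object","properties":{"targets":{"type":"array"},"grip_force":{"type":"number"}},"required":["targets"]}

```bash
mkdir -p pics; ls; python3 - <<'E'
from cell import env
import cv2
print(env.get_obs())
for n in("side","top"):
    print(n,env.camera_model(n))
    im=env.camera(n); cv2.imwrite(f"pics/{n}0.png",im)
E
```

```text
pics
{'clock': 0.0, 'qpos': array([-1.30738667e+00,  1.31212497e-01,  1.48930108e+00, -5.58546371e-06,
        1.52303137e+00, -8.53842592e-02]), 'qvel': array([-0.00032115, -0.00119202,  0.00018369, -0.00196439,  0.00144126,
       -0.00254238]), 'tau': array([ 7.62177533e-04, -5.69394064e+01, -5.00559926e+01, -2.25147169e-04,
        1.45479647e-02, -2.40830281e-05]), 'eef_pos': array([ 0.20494924, -0.5633509 ,  0.25520178]), 'tcp_rot': array([ 9.84830862e-01,  1.73514326e-01, -8.95531554e-05, -9.72034461e-04]), 'contact_force': array([ 0.69281665,  0.48373989, -0.92277508]), 'moment': array([-0.01620806,  0.0071541 ,  0.01755545]), 'grip_force': 0.0, 'grip_width': 1.0010305952748744}
side {'vertical_fov': 43.87104072228401, 'cx': 321.3803075214891, 'cy': 233.91841821617308, 'xyz': array([0.32712498, 0.79951096, 0.98256473]), 'attitude': array([-0.04034141,  0.36050327,  0.92838304, -0.08071495])}
top {'vertical_fov': 55.802363925167164, 'cx': 317.68606466285587, 'cy': 240.1107643012901, 'xyz': array([0.27831615, 0.00972848, 1.03076159]), 'attitude': array([ 0.07960005, -0.07848498, -0.69309441,  0.71212645])}
```

View pics/side0.png

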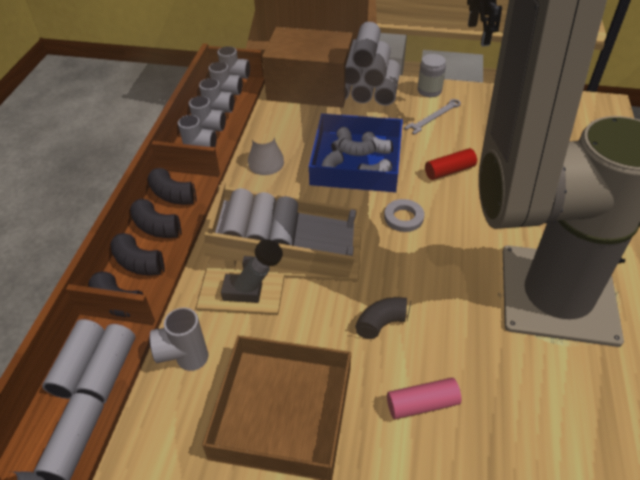

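View pics/top0.png

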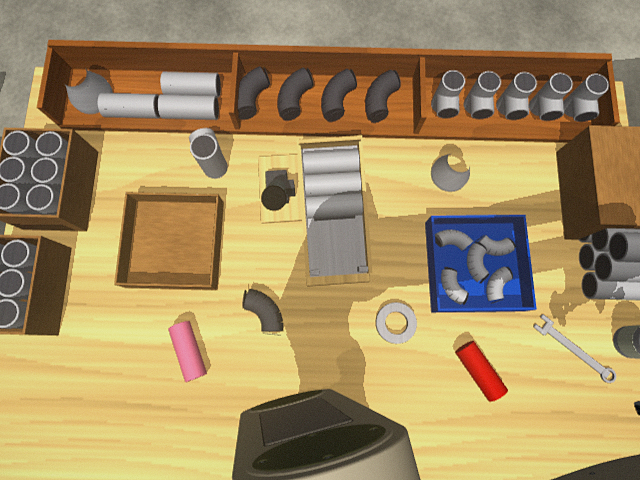

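Carton (brown) lies left of the dispenser: top (170,240), side (280,405). Plunger head: top (273,197), side (269,252). Pipes: top (332,160–205). Blue crate, tee, reducer, elbow and flange are clear of these.

```bash
cat > h.py <<'E'
from cell import env
import numpy as np, cv2
from scipy.spatial.transform import Rotation as R
from scipy.optimize import least_squares
def cam(n):
    m=env.camera_model(n); f=240/np.tan(np.radians(m["vertical_fov"])/2)
    return f,m["cx"],m["cy"],m["xyz"],R.from_quat(m["attitude"])
def proj(n,p):
    f,cx,cy,t,r=cam(n); q=r.inv().apply(np.atleast_2d(p)-t)
    return np.c_[cx+f*q[:,0]/-q[:,2], cy-f*q[:,1]/-q[:,2]]
def ray(n,u):
    f,cx,cy,t,r=cam(n); return t,r.apply([(u[0]-cx)/f,-(u[1]-cy)/f,-1])
def onz(n,u,z):
    t,d=ray(n,u); return t+d*(z-t[2])/d[2]
def tri(us,ut):
    s=least_squares(lambda p:np.r_[(proj("side",p)-us)[0],(proj("top",p)-ut)[0]],[.6,0,.1]); return s.x,np.abs(s.fun).max()
E
python3 - <<'E'
from h import *
print(proj("side",[0,0,0]),proj("top",[0,0,0]))
for th in("plunger_top","pipe1","carton","dispenser","tee","reducer","elbow","flange"):
    for n in("side","top"):
        env_r=env.silhouettes(n,th)
        for d in env_r[:4]:
            m=d["mask"]; ys,xs=np.nonzero(m)
            r=cv2.minAreaRect(np.c_[xs,ys].astype(np.float32))
            c=np.round(cv2.boxPoints(r)).astype(int).tolist()
            print(th,n,round(d["score"],2),m.sum(),"cen",xs.mean().round(1),ys.mean().round(1),"box",(np.array(d["box"])*[640,480,640,480]).round(1),c)
            np.save(f"pics/{th}_{n}.npy",env_r[0]["mask"])
E
```

```text
[[558.34945233 294.14833736]] [[318.04478412 480.65317617]]
plunger_top side 0.57 584 cen 268.2 251.8 box [257.5 238.8  27.8  26.6] [[255, 239], [282, 239], [282, 265], [255, 265]]
plunger_top top 0.75 518 cen 273.4 197.8 box [262.4 183.8  24.1  26.7] [[261, 210], [261, 185], [286, 185], [286, 210]]
pipe1 side 0.98 946 cen 450.9 163.1 box [424.9 149.5  52.8  32.2] [[424, 162], [473, 145], [479, 164], [430, 181]]
pipe1 side 0.92 2056 cen 423.8 397.3 box [386.1 378.   75.7  42.3] [[385, 392], [456, 375], [463, 403], [391, 420]]
pipe1 side 0.91 1046 cen 284.1 220.3 box [270.2 195.3  25.5  51. ] [[268, 241], [276, 194], [300, 198], [292, 245]]
pipe1 side 0.86 1105 cen 238.1 212.6 box [221.6 187.4  35.1  49.6] [[220, 233], [232, 185], [256, 191], [244, 239]]
pipe1 top 0.9 1177 cen 330.0 161.6 box [299.  152.   62.2  25.3] [[302, 153], [358, 149], [359, 171], [303, 175]]
pipe1 top 0.87 1352 cen 186.6 351.0 box [168.5 320.7  39.5  65.3] [[166, 327], [189, 320], [207, 375], [184, 383]]
pipe1 top 0.73 1141 cen 332.2 183.5 box [305.5 174.5  55.4  20.8] [[304, 174], [360, 172], [361, 193], [304
[... 1401 characters left out ...]
 340]]
elbow top 0.34 832 cen 447.3 176.1 box [431.4 158.   39.8  35.9] [[424, 177], [441, 153], [471, 175], [454, 199]]
elbow top 0.25 8531 cen 317.5 215.4 box [259.6 138.1 113.8 147.9] [[255, 143], [361, 135], [372, 281], [266, 290]]
flange side 0.71 893 cen 403.6 215.0 box [379.9 199.1  42.   31.7] [[384, 199], [423, 199], [423, 231], [384, 231]]
flange side 0.46 1041 cen 284.0 220.2 box [269.1 196.5  28.   50.5] [[268, 241], [276, 194], [299, 198], [292, 245]]
flange side 0.4 1087 cen 237.7 213.0 box [221.6 188.6  33.8  45.8] [[221, 233], [232, 186], [256, 192], [244, 239]]
flange top 0.65 1022 cen 395.7 323.4 box [375.5 302.9  46.3  43.1] [[375, 303], [417, 303], [417, 343], [375, 343]]
```

```bash
cat > fit.py <<'E'
from h import *
def cyl(c,ax,r,l):  # points on both rims
    ax=np.array(ax)/np.linalg.norm(ax); a=np.cross(ax,[.3,.9,.1]); a/=np.linalg.norm(a); b=np.cross(ax,a)
    t=np.linspace(0,2*np.pi,48)[:,None]; ring=r*(np.cos(t)*a+np.sin(t)*b)
    return np.r_[c+ax*l/2+ring,c-ax*l/2+ring]
def hullc(n,P):
    h=cv2.convexHull(proj(n,P).astype(np.float32)); m=cv2.moments(h); return np.array([m["m10"],m["m01"]])/m["m00"]
def T(p,pts): return R.from_euler("z",p[2]).apply(pts)+[p[0],p[1],0]
s,c=np.sin(np.radians(28)),np.cos(np.radians(28)); ax=np.array([-s,0,c])
top=np.array([.110,.125,.150]); head=cyl(top-ax*.009,ax,.026,.018)
def pipe(x,y=0): return cyl(np.array([x,y,.045+x*np.tan(np.radians(10))+.024/np.cos(np.radians(10))]),[0,1,0],.024,.12)
E
python3 - <<'E'
from fit import *
import numpy as np
obs=[("side",head,(268.2,251.8)),("top",head,(273.4,197.8)),("side",pipe(.2),(238.1,212.6)),("top",pipe(.2),(330,161.6)),("side",pipe(.105),(284.1,220.3)),("top",pipe(.153),(332.2,183.5))]
f=lambda p:np.concatenate([hullc(n,T(p,P))-o for n,P,o in obs])
r=least_squares(f,[.5,-.05,0],x_scale=.01,diff_step=1e-3); print(r.x,np.degrees(r.x[2])); print(f(r.x).reshape(-1,2).round(1))
# head position free
g=lambda q:np.concatenate([hullc(n,P-[0,0,0]) -o for n,P,o in [(n,T([0,0,r.x[2]],head)+q,o) for n,_,o in obs[:2]]])
q=least_squares(g,[*r.x[:2],0],diff_step=1e-3,x_scale=.01); print("head top free",T([q.x[0],q.x[1],r.x[2]],top)+[0,0,q.x[2]],"pred",T(r.x,top),np.abs(q.fun).max())
# carton
car=np.load("pics/carton_top.npy"); 
B=np.array([[x,y,z] for x in(-.105,.105) for y in(-.105,.105) for z in(0,.06)])
o2=[("top",(169.8,241.8)),]
bx={}
for n in("top","side"):
    ys,xs=np.nonzero(np.load(f"pics/carton_{n}.npy")); h=cv2.convexHull(np.c_[xs,ys].astype(np.float32)); m=cv2.moments(h); bx[n]=np.array([m["m10"],m["m01"]])/m["m00"]
k=lambda p:np.concatenate([hullc(n,T(p,B))-bx[n] for n in(["top"])]+[0.1*(np.r_[proj("top",T(p,B)).min(0),proj("top",T(p,B)).max(0)]-[116,191.5,222.3,291])])
best=least_squares(k,[.55,.3,r.x[2]],diff_step=1e-3,x_scale=.01); print("carton",best.x,best.fun.round(1),hullc("side",T(best.x,B)),bx["side"])
np.save("disp.npy",r.x)
# overlay
def draw(n,im):
    def lines(P,col):
        u=proj(n,P)*1
        cv2.polylines(im,[np.round(u*16).astype(np.int32)],False,col,1,cv2.LINE_AA,4)
    for P in(head,pipe(.105),pipe(.153),pipe(.2)): 
        Q=T(r.x,P); lines(Q[:48],(0,255,0)); lines(Q[48:],(0,255,0))
    lines(T(r.x,pipe(0))[:48],(255,0,255));lines(T(r.x,pipe(0))[48:],(255,0,255))
    for z in(0,.06): lines(T(best.x,np.array([[-.105,-.105,z],[.105,-.105,z],[.105,.105,z],[-.105,.105,z],[-.105,-.105,z]])),(0,255,255))
ims=[]
for n,(x0,y0,w,h) in dict(top=(100,120,300,190),side=(150,170,230,310)).items():
    im=cv2.imread(f"pics/{n}0.png"); im=cv2.resize(im,None,fx=1,fy=1); draw(n,im); ims.append(cv2.resize(im[y0:y0+h,x0:x0+w],None,fx=2,fy=2,interpolation=cv2.INTER_CUBIC)[:600])
cv2.imwrite("pics/ov_top.png",ims[0]);cv2.imwrite("pics/ov_side.png",ims[1])
E
```

```text
[ 0.46614998 -0.03137194  0.09434371] 5.4054964926667886
[[ 0.3 -0. ]
 [ 1.6 -0.2]
 [-0.6  3.9]
 [ 2.5  0.1]
 [-0.4  4.1]
 [ 1.8 -0.1]]
head top free [0.56299346 0.10635665 0.15318048] pred [0.56388532 0.10343459 0.15      ] 0.32587242717292497
carton [0.49428298 0.34477222 0.05503679] [ 0.   0.  -0.   0.  -0.1 -0. ] [280.6573634  408.56634933] [279.98825816 407.73194231]
```

View pics/ov_top.png

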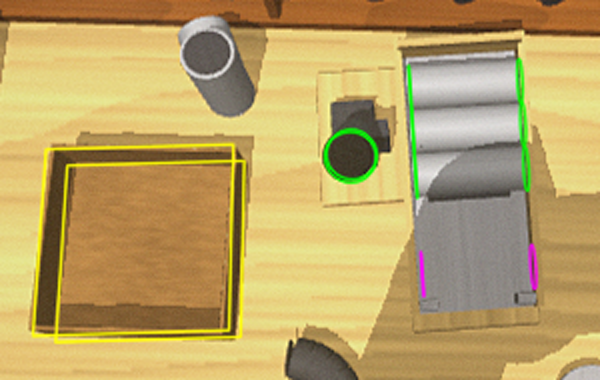

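View pics/ov_side.png

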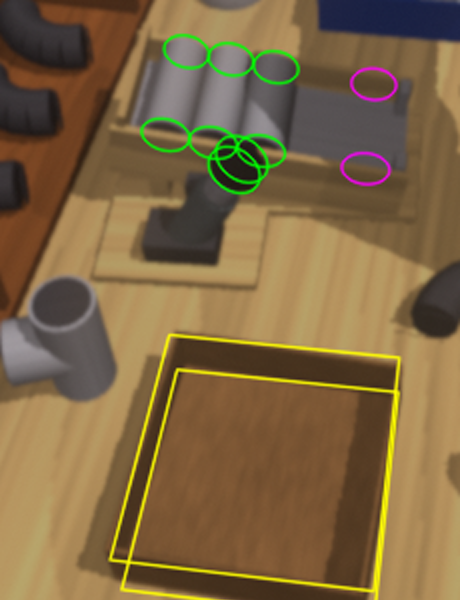

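Overlay agrees within about 4 mm; the pipes sit about 2 px further left than the model (yaw and y need a touch). Posts are at top (315,271) and (362,268).

```bash
python3 - <<'E'
from fit import *
a,b=onz("top",(315,271.5),.08),onz("top",(362.5,268.5),.08); d=a-b; print("posts",a,b,np.linalg.norm(d),"yaw",np.degrees(np.arctan2(-d[0],d[1])))
# chute outer side edges on table? use pipe lines in top mask & left rim ends: crop(403,45)->(414,330), (522,38)->(538,325)
obs=[("side",head,(268.2,251.8)),("top",head,(273.4,197.8)),("top",pipe(.2),(330,161.6)),("top",pipe(.153),(332.2,183.5))]
for yaw in(2,4,6):
    f=lambda p:np.concatenate([hullc(n,T([p[0],p[1],np.radians(yaw)],P))-o for n,P,o in obs])
    r=least_squares(f,[.46,-.03],x_scale=.01,diff_step=1e-3); print(yaw,r.x,r.cost,f(r.x).round(1))
f=lambda p:np.concatenate([hullc(n,T(p,P))-o for n,P,o in obs])
r=least_squares(f,[.46,-.03,.05],x_scale=.01,diff_step=1e-3); print(r.x,np.degrees(r.x[2]),r.cost,T(r.x,top),T(r.x,[[-.03,.052,.08],[-.03,-.052,.08]]))
E
```

```text
posts [0.42660068 0.01804155 0.08      ] [ 0.43575945 -0.08250636  0.08      ] 0.10096418121297887 yaw 5.204634841444748
2 [ 0.46123437 -0.01987025] 11.991718805752972 [-1.9  1.9 -0.9 -1.7  2.5  2.   0.5  1.8]
4 [ 0.46398968 -0.02468199] 3.925654468734481 [-0.8  1.6 -0.4 -0.8  1.6  0.9  0.4  0.7]
6 [ 0.46691291 -0.02940804] 1.1575215945510284 [ 0.3  1.2  0.1  0.   0.7 -0.2  0.2 -0.4]
[ 0.46697732 -0.02950838  0.10546742] 6.042837932079062 1.1563074425163076 [0.5632071  0.10637697 0.15      ] [[ 0.43166987  0.01904452  0.08      ]
 [ 0.44261816 -0.0843776   0.08      ]]
```

carry_out(targets=[{"linear":[1.5,3,1],"dr":[0,0,7],"fingers":0},{"linear":[3.2,6.5,1],"dr":[0,0,14],"fingers":0},{"linear":[5,10,1],"dr":[0,0,21],"fingers":0},{"linear":[6.8,13.5,1],"dr":[0,0,28],"fingers":0},{"linear":[8.5,17,1],"dr":[0,0,35],"fingers":0}])

```text
clock: 1.32
eef_pos: [0.2905, -0.3923, 0.2663]
tcp_rot: [0.886, 0.464, 0.0, 0.0]
contact_force: [1.0, -0.1, -0.3]
grip_width: 0.3
grip_force: 0.0
```

carry_out(targets=[{"linear":[1.8,3.6,0],"dr":[0,0,7],"fingers":0},{"linear":[3.6,7.2,0],"dr":[0,0,14],"fingers":0},{"linear":[5.4,10.8,0],"dr":[0,0,21],"fingers":0},{"linear":[7.2,14.4,0],"dr":[0,0,28],"fingers":0},{"linear":[9,18,0],"dr":[0,0,35],"fingers":0}])

```text
clock: 1.73
eef_pos: [0.3805, -0.2121, 0.2666]
tcp_rot: [0.705, 0.709, 0.0, 0.001]
contact_force: [1.3, -0.2, -0.4]
grip_width: 0.001
grip_force: 0.0
```

carry_out(targets=[{"linear":[1.6,3.6,0],"dr":[0,0,5.6],"fingers":0},{"linear":[3.2,7.2,0],"dr":[0,0,5.6],"fingers":0},{"linear":[4.8,10.8,0],"dr":[0,0,5.6],"fingers":0},{"linear":[6.4,14.4,0],"dr":[0,0,5.6],"fingers":0},{"linear":[8,18,0],"dr":[0,0,5.6],"fingers":0}])

```text
clock: 2.15
eef_pos: [0.4605, -0.0319, 0.2667]
tcp_rot: [0.672, 0.741, 0.0, 0.0]
contact_force: [1.2, -0.9, -0.0]
grip_width: 0.004
grip_force: 0.0
```

carry_out(targets=[{"linear":[1.4,2.7,0],"dr":[0.55,-5.57,0],"fingers":0},{"linear":[2.8,5.4,0],"dr":[1.09,-11.15,0],"fingers":0},{"linear":[4.1,8.1,-1],"dr":[1.64,-16.72,0],"fingers":0},{"linear":[5.5,10.8,-3],"dr":[2.18,-22.3,0],"fingers":0},{"linear":[6.8,13.6,-4.6],"dr":[2.73,-27.87,0],"fingers":0}])

```text
clock: 2.57
eef_pos: [0.5291, 0.1036, 0.2214]
tcp_rot: [0.651, 0.718, 0.182, 0.165]
contact_force: [1.0, -0.8, -1.4]
grip_width: 0.002
grip_force: 0.0
```

```bash
python3 - <<'E'
from fit import *
o=env.get_obs(); print(o["eef_pos"],o["qpos"].round(2),o["contact_force"])
rt=R.from_quat(o["tcp_rot"]); print(rt.as_matrix().round(3)); z=rt.apply([0,0,1])
y=np.radians(5.6); p=np.array([.4666,-.029,y]); H=T(p,top)+[0,0,.001]; n=T([0,0,y],ax)
tip=o["eef_pos"]+z*.025; d=tip-H; print("H",H,"n",n,"axial",d@n,"lateral",d-n*(d@n))
for c in("side","top"):
    im=env.camera(c); u=proj(c,tip)[0]; v=proj(c,H)[0]
    for q,col in((u,(0,255,0)),(v,(0,0,255))): cv2.circle(im,tuple(np.round(q).astype(int)),2,col,-1)
    x0,y0=np.round(v).astype(int)-[70,60]; cv2.imwrite(f"pics/pre_{c}.png",cv2.resize(im[max(y0,0):y0+120,max(x0,0):x0+140],None,fx=2.8,fy=2.8,interpolation=cv2.INTER_CUBIC))
cv2.imwrite("pics/pre.png",np.hstack([cv2.imread("pics/pre_side.png"),cv2.imread("pics/pre_top.png")]))
E
```

```text
[0.5291197  0.10358843 0.22138245] [ 0.1  -0.47  2.16  0.    0.96 -0.  ] [ 0.98481442 -0.77277106 -1.38855084]
[[-0.098  0.875  0.474]
 [ 0.995  0.085  0.048]
 [ 0.001  0.476 -0.879]]
H [0.56387715 0.10613754 0.151     ] n [-0.46723096 -0.0458124   0.88294759] axial 0.053501292027410476 lateral [0.00208507 0.00108989 0.00115991]
```

View pics/pre.png

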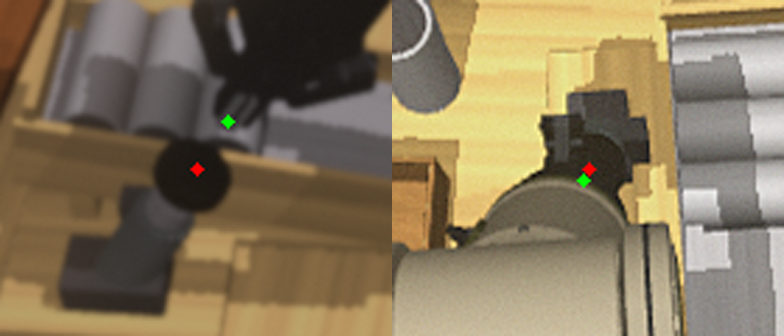

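Left (side): the head's disc is centred on the red dot and the tips sit near the green one; right (top) agrees. Advancing along the axis.

carry_out(targets=[{"linear":[0.8,0.0,-1.8],"dr":[0,0,0],"fingers":0},{"linear":[1.8,0.1,-3.8],"dr":[0,0,0],"fingers":0},{"linear":[2.1,0.1,-4.4],"dr":[0,0,0],"fingers":0},{"linear":[2.3,0.1,-4.8],"dr":[0,0,0],"fingers":0},{"linear":[2.3,0.1,-4.8],"dr":[0,0,0],"fingers":0}])

```text
clock: 3.08
eef_pos: [0.551, 0.1026, 0.172]
tcp_rot: [0.652, 0.719, 0.178, 0.162]
contact_force: [-0.2, -0.5, 0.4]
grip_width: -0.001
grip_force: 0.0
```

carry_out(targets=[{"linear":[0.1,0.15,-0.2],"dr":[0,0,0],"fingers":0},{"linear":[0.2,0.25,-0.4],"dr":[0,0,0],"fingers":0},{"linear":[0.32,0.26,-0.6],"dr":[0,0,0],"fingers":0},{"linear":[0.42,0.27,-0.8],"dr":[0,0,0],"fingers":0},{"linear":[0.52,0.28,-1.0],"dr":[0,0,0],"fingers":0}])

```text
clock: 3.5
eef_pos: [0.5572, 0.1058, 0.1635]
tcp_rot: [0.652, 0.719, 0.18, 0.163]
contact_force: [-0.0, -3.0, 4.2]
grip_width: 0.002
grip_force: 1.9
```

carry_out(targets=[{"linear":[0.14,0.01,-0.27],"dr":[0,0,0],"fingers":0},{"linear":[0.28,0.03,-0.53],"dr":[0,0,0],"fingers":0},{"linear":[0.42,0.04,-0.79],"dr":[0,0,0],"fingers":0},{"linear":[0.56,0.05,-1.06],"dr":[0,0,0],"fingers":0},{"linear":[0.56,0.05,-1.06],"dr":[0,0,0],"fingers":0}])

```text
clock: 3.92
eef_pos: [0.563, 0.1064, 0.1531]
tcp_rot: [0.652, 0.719, 0.18, 0.163]
contact_force: [-8.7, -3.0, 14.7]
grip_width: 0.001
grip_force: 8.3
```

carry_out(targets=[{"linear":[0.05,0.0,-0.09],"dr":[0,0,0],"fingers":0},{"linear":[0.09,0.01,-0.18],"dr":[0,0,0],"fingers":0},{"linear":[0.14,0.01,-0.27],"dr":[0,0,0],"fingers":0},{"linear":[0.14,0.01,-0.27],"dr":[0,0,0],"fingers":0}])

```text
clock: 4.25
eef_pos: [0.5642, 0.1066, 0.1506]
tcp_rot: [0.652, 0.719, 0.18, 0.163]
contact_force: [-9.6, -4.1, 15.9]
grip_width: 0.003
grip_force: 9.2
```

carry_out(targets=[{"linear":[0.05,0.0,-0.09],"dr":[0,0,0],"fingers":0},{"linear":[0.09,0.01,-0.18],"dr":[0,0,0],"fingers":0},{"linear":[0.14,0.01,-0.27],"dr":[0,0,0],"fingers":0},{"linear":[0.14,0.01,-0.27],"dr":[0,0,0],"fingers":0}])

```text
clock: 4.58
eef_pos: [0.5655, 0.1067, 0.1494]
tcp_rot: [0.652, 0.719, 0.18, 0.163]
contact_force: [-29.5, -5.8, 33.9]
grip_width: -0.002
grip_force: 21.8
```

carry_out(targets=[{"linear":[-0.05,0,0.09],"dr":[0,0,0],"fingers":0},{"linear":[-0.05,0,0.09],"dr":[0,0,0],"fingers":0},{"linear":[-0.05,0,0.09],"dr":[0,0,0],"fingers":0},{"linear":[-0.05,0,0.09],"dr":[0,0,0],"fingers":0},{"linear":[-0.05,0,0.09],"dr":[0,0,0],"fingers":0}])

```text
clock: 5.0
eef_pos: [0.5651, 0.1067, 0.1495]
tcp_rot: [0.652, 0.719, 0.18, 0.163]
contact_force: [-17.0, -4.8, 21.1]
grip_width: -0.001
grip_force: 13.6
```

carry_out(targets=[{"linear":[-0.5,-0.05,0.9],"dr":[0,0,0],"fingers":0},{"linear":[-1.0,-0.1,1.8],"dr":[0,0,0],"fingers":0},{"linear":[-1.5,-0.15,2.8],"dr":[0,0,0],"fingers":0},{"linear":[-2.8,-0.28,5.3],"dr":[0,0,0],"fingers":0},{"linear":[-4.2,-0.42,8.0],"dr":[0,0,0],"fingers":0}])

```text
clock: 5.42
eef_pos: [0.5203, 0.1025, 0.225]
tcp_rot: [0.652, 0.719, 0.177, 0.161]
contact_force: [0.7, -0.1, 0.3]
grip_width: -0.002
grip_force: 0.0
```

carry_out(targets=[{"linear":[-1,0,1],"dr":[-0.55,5.57,0],"fingers":8.5},{"linear":[-2,0,2],"dr":[-1.09,11.15,0],"fingers":8.5},{"linear":[-3,1,3],"dr":[-1.64,16.72,0],"fingers":8.5},{"linear":[-4,3,4],"dr":[-2.18,22.3,0],"fingers":8.5},{"linear":[-5,6,4],"dr":[-2.73,27.87,0],"fingers":8.5}])

```text
clock: 5.83
eef_pos: [0.473, 0.1621, 0.2702]
tcp_rot: [0.673, 0.74, -0.0, 0.0]
contact_force: [1.9, 0.5, 0.2]
grip_width: 0.707
grip_force: 0.0
```

```bash
python3 - <<'E'
from fit import *
o=env.get_obs(); print(o["clock"],o["eef_pos"],R.from_quat(o["tcp_rot"]).as_matrix().round(3).tolist())
ims=[]
for c,(x0,y0) in dict(side=(190,150),top=(240,130)).items():
    im=env.camera(c)
    for d in env.silhouettes(c,"pipe1"):
        ys,xs=np.nonzero(d["mask"]); r=cv2.minAreaRect(np.c_[xs,ys].astype(np.float32)); print(c,round(d["score"],2),xs.mean().round(1),ys.mean().round(1),xs.min(),xs.max(),ys.min(),ys.max(),len(xs))
    print("pred",c,hullc(c,T([.4666,-.029,np.radians(5.6)],pipe(0))))
    ims.append(cv2.resize(im[y0:y0+180,x0:x0+180],None,fx=2.2,fy=2.2,interpolation=cv2.INTER_CUBIC))
cv2.imwrite("pics/rel.png",np.hstack(ims))
E
```

```text
5.8333 [0.47295848 0.16208794 0.27018407] [[-0.095, 0.995, -0.0], [0.995, 0.095, -0.001], [-0.001, -0.0, -1.0]]
side 0.93 450.8 163.2 426 476 148 179 970
side 0.86 278.2 226.4 269 286 201 243 306
side 0.81 423.6 397.3 387 461 377 418 2050
side 0.65 336.1 236.9 323 347 205 252 459
pred side [333.94676601 233.8523392 ]
top 0.73 481.0 371.3 456 506 342 401 1389
top 0.68 333.8 205.9 306 363 194 218 1243
top 0.57 337.3 256.9 310 365 245 269 1216
top 0.28 317.1 201.8 258 371 135 286 8851
pred top [337.79666169 254.49153038]
```

View pics/rel.png

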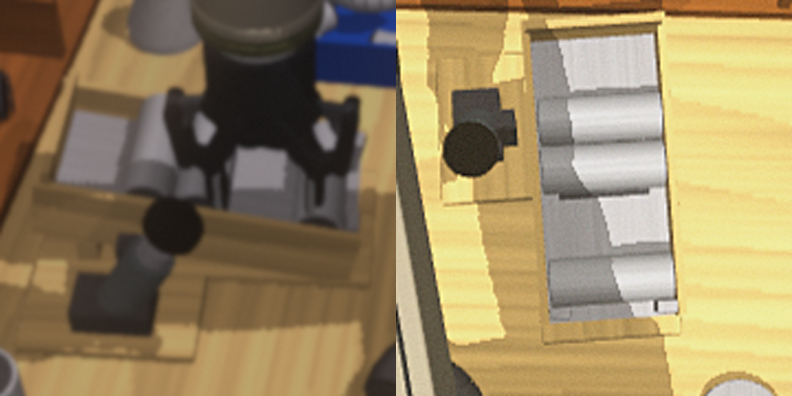

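One pipe lies at the front against the posts (top (337,257), side (336,237)). The other two moved down one place, and the plunger is back out.

```bash
python3 - <<'E'
from fit import *
P0=T([0,0,np.radians(5.6)],cyl(np.zeros(3),[0,1,0],.024,.12))
for z in(.064,.069,.074):
    r=least_squares(lambda q:hullc("top",P0+[*q,z])-[337.3,256.9],[.46,-.03],diff_step=1e-3,x_scale=.01); print(z,r.x,hullc("side",P0+[*r.x,z]))
s=least_squares(lambda q:np.r_[hullc("top",P0+q)-[337.3,256.9],hullc("side",P0+q)[0]-336.1],[.46,-.03,.07],diff_step=1e-3,x_scale=.01);print(s.x,s.fun)
m=[d for d in env.silhouettes("top","pipe1") if abs(d["box"][1]*480-245)<6][0]["mask"]
ys,xs=np.nonzero(m); a=[]
for x in range(316,360,2): a.append((x,ys[xs==x].mean()))
a=np.array(a); k=np.polyfit(a[:,0],a[:,1],1); p,q=[onz("top",(x,np.polyval(k,x)),.069) for x in(316,358)]; d=p-q; print("yaw",np.degrees(np.arctan2(-d[0],d[1])))
E
```

```text
0.064 [ 0.4623107  -0.02826288] [335.92378686 236.09680796]
0.069 [ 0.46135891 -0.02806152] [336.3631842  234.60655901]
0.074 [ 0.46040717 -0.02786017] [336.8053787  233.10680237]
[ 0.46192826 -0.02818198  0.06600903] [ 3.45897888e-08 -4.55982649e-06  2.61651905e-06]
yaw 6.0774902993751105
```

carry_out(targets=[{"linear":[-0.3,-4,0],"dr":[0,0,0],"fingers":8.5},{"linear":[-0.6,-8,0],"dr":[0,0,0],"fingers":8.5},{"linear":[-0.9,-12,-1],"dr":[0,0,0],"fingers":8.5},{"linear":[-1.15,-16,-3],"dr":[0,0,0],"fingers":8.5},{"linear":[-1.15,-19,-5.5],"dr":[0,0,0],"fingers":8.5}])

```text
clock: 6.5
eef_pos: [0.461, -0.0304, 0.2144]
tcp_rot: [0.672, 0.74, 0.002, 0.003]
contact_force: [0.5, -0.1, -0.4]
grip_width: 0.996
grip_force: 0.0
```

carry_out(targets=[{"linear":[0,0,-3.5],"dr":[0,0,0],"fingers":8.5},{"linear":[0,0,-7],"dr":[0,0,0],"fingers":8.5},{"linear":[0,0,-8],"dr":[0,0,0],"fingers":8.5},{"linear":[0,0,-8],"dr":[0,0,0],"fingers":8.5}])

```text
clock: 6.83
eef_pos: [0.4576, -0.0275, 0.1294]
tcp_rot: [0.672, 0.74, -0.001, -0.002]
contact_force: [-0.7, 0.3, -0.1]
grip_width: 0.994
grip_force: 0.0
```

carry_out(targets=[{"linear":[0,0,-1.5],"dr":[0,0,0],"fingers":8.5},{"linear":[0,0,-3],"dr":[0,0,0],"fingers":8.5},{"linear":[0,0,-4],"dr":[0,0,0],"fingers":8.5},{"linear":[0,0,-4.5],"dr":[0,0,0],"fingers":8.5},{"linear":[0,0,-4.5],"dr":[0,0,0],"fingers":8.5}])

```text
clock: 7.25
eef_pos: [0.4607, -0.0271, 0.0877]
tcp_rot: [0.672, 0.741, -0.0, 0.0]
contact_force: [0.1, -0.1, -0.4]
grip_width: 0.996
grip_force: 0.0
```

carry_out(targets=[{"linear":[0.05,0,-0.4],"dr":[0,0,0],"fingers":8.5},{"linear":[0.05,0,-0.8],"dr":[0,0,0],"fingers":8.5},{"linear":[0.05,0,-1.1],"dr":[0,0,0],"fingers":8.5},{"linear":[0.05,0,-1.1],"dr":[0,0,0],"fingers":8.5}])

```text
clock: 7.58
eef_pos: [0.461, -0.0272, 0.0761]
tcp_rot: [0.672, 0.741, -0.0, -0.0]
contact_force: [-0.9, -0.1, 0.1]
grip_width: 0.996
grip_force: 0.0
```

carry_out(targets=[{"linear":[0,0,0],"dr":[0,0,0],"fingers":5.5},{"linear":[0,0,0],"dr":[0,0,0],"fingers":5.0},{"linear":[0,0,0],"dr":[0,0,0],"fingers":4},{"linear":[0,0,0],"dr":[0,0,0],"fingers":4},{"linear":[0,0,0],"dr":[0,0,0],"fingers":4}], grip_force=40)

```text
clock: 8.0
eef_pos: [0.4619, -0.0273, 0.0771]
tcp_rot: [0.672, 0.741, 0.001, 0.001]
contact_force: [1.3, 0.2, 0.6]
grip_width: 0.545
grip_force: 42.2
```

carry_out(targets=[{"linear":[0,0,0],"dr":[0,0,0],"fingers":3},{"linear":[0,0,1],"dr":[0,0,0],"fingers":3},{"linear":[0,0,3],"dr":[0,0,0],"fingers":3},{"linear":[0,0,6],"dr":[0,0,0],"fingers":3},{"linear":[0,0,9],"dr":[0,0,0],"fingers":3}], grip_force=60)

```text
clock: 8.42
eef_pos: [0.4589, -0.0269, 0.1653]
tcp_rot: [0.672, 0.741, -0.002, -0.002]
contact_force: [0.3, -0.4, -4.1]
grip_width: 0.543
grip_force: 64.9
```

carry_out(targets=[{"linear":[0,0,3],"dr":[0,0,0],"fingers":3},{"linear":[0,0,6],"dr":[0,0,0],"fingers":3},{"linear":[0,0,8],"dr":[0,0,0],"fingers":3},{"linear":[0,0,8],"dr":[0,0,0],"fingers":3},{"linear":[0,0,8],"dr":[0,0,0],"fingers":3}])

```text
clock: 8.83
eef_pos: [0.4612, -0.0273, 0.2463]
tcp_rot: [0.672, 0.741, 0.0, 0.0]
contact_force: [0.5, -0.4, -4.8]
grip_width: 0.539
grip_force: 65.3
```

Held (about 4 N). Carrying it over to the carton.

carry_out(targets=[{"linear":[0.2,2,0],"dr":[0,0,-0.5],"fingers":3},{"linear":[0.5,5.5,0],"dr":[0,0,-1],"fingers":3},{"linear":[0.8,9,0],"dr":[0,0,-1.5],"fingers":3},{"linear":[1.1,12.5,0],"dr":[0,0,-2],"fingers":3},{"linear":[1.4,16,0],"dr":[0,0,-2.5],"fingers":3}])

```text
clock: 9.25
eef_pos: [0.4733, 0.1339, 0.2427]
tcp_rot: [0.688, 0.725, -0.002, -0.002]
contact_force: [0.9, 0.7, -3.8]
grip_width: 0.54
grip_force: 65.1
```

carry_out(targets=[{"linear":[0.3,3.5,0],"dr":[0,0,0],"fingers":3},{"linear":[0.7,8,0],"dr":[0,0,0],"fingers":3},{"linear":[1.1,12.5,0],"dr":[0,0,0],"fingers":3},{"linear":[1.5,17,0],"dr":[0,0,0],"fingers":3},{"linear":[1.9,20,0],"dr":[0,0,0],"fingers":3}])

```text
clock: 9.67
eef_pos: [0.4922, 0.3341, 0.2422]
tcp_rot: [0.688, 0.726, -0.003, -0.001]
contact_force: [0.8, -0.4, -3.0]
grip_width: 0.543
grip_force: 65.1
```

carry_out(targets=[{"linear":[0,1.2,-1],"dr":[0,0,0],"fingers":3},{"linear":[0,1.2,-4],"dr":[0,0,0],"fingers":3},{"linear":[0,1.2,-7],"dr":[0,0,0],"fingers":3},{"linear":[0,1.2,-8],"dr":[0,0,0],"fingers":3},{"linear":[0,1.2,-8],"dr":[0,0,0],"fingers":3}])

```text
clock: 10.08
eef_pos: [0.4902, 0.3424, 0.1591]
tcp_rot: [0.688, 0.726, -0.006, -0.002]
contact_force: [-0.4, 0.1, -4.2]
grip_width: 0.542
grip_force: 64.8
```

```bash
python3 - <<'E'
from fit import *
o=env.get_obs(); print(o["clock"],o["eef_pos"],o["grip_force"],o["grip_width"],o["contact_force"])
im=env.camera("side"); cv2.imwrite("pics/over.png",im[150:480,100:500])
E
```

```text
10.0833 [0.49020184 0.34237157 0.15914308] 64.79156613349915 0.5415930945618341 [-0.37309206  0.05833585 -4.21710235]
```

View pics/over.png

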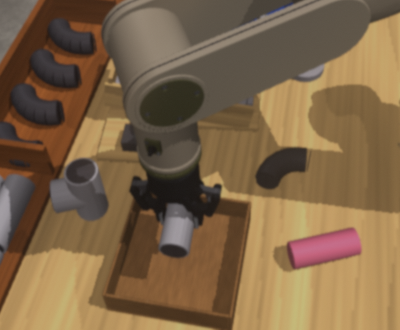

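The pipe is held above the middle of the carton (crop (178,230)). Lowering.

carry_out(targets=[{"linear":[0.3,0.2,-2.5],"dr":[0,0,0],"fingers":3},{"linear":[0.3,0.2,-5],"dr":[0,0,0],"fingers":3},{"linear":[0.3,0.2,-7.5],"dr":[0,0,0],"fingers":3},{"linear":[0.3,0.2,-9.5],"dr":[0,0,0],"fingers":3},{"linear":[0.3,0.2,-10.5],"dr":[0,0,0],"fingers":3}])

```text
clock: 10.55
eef_pos: [0.4968, 0.346, 0.0602]
tcp_rot: [0.688, 0.726, -0.001, -0.0]
contact_force: [0.2, -0.6, -4.5]
grip_width: 0.543
grip_force: 65.0
```

carry_out(targets=[{"linear":[0,0,-0.2],"dr":[0,0,0],"fingers":3},{"linear":[0,0,-0.3],"dr":[0,0,0],"fingers":3},{"linear":[0,0,-0.3],"dr":[0,0,0],"fingers":3},{"linear":[0,0,-0.3],"dr":[0,0,0],"fingers":3}])

```text
clock: 10.88
eef_pos: [0.4986, 0.3475, 0.0608]
tcp_rot: [0.688, 0.726, 0.002, 0.001]
contact_force: [0.3, 0.0, -4.4]
grip_width: 0.543
grip_force: 65.0
```

carry_out(targets=[{"linear":[0,0,-0.5],"dr":[0,0,0],"fingers":3},{"linear":[0,0,-1.0],"dr":[0,0,0],"fingers":3},{"linear":[0,0,-1.4],"dr":[0,0,0],"fingers":3},{"linear":[0,0,-1.7],"dr":[0,0,0],"fingers":3},{"linear":[0,0,-1.7],"dr":[0,0,0],"fingers":3}])

```text
clock: 11.3
eef_pos: [0.4964, 0.3463, 0.0401]
tcp_rot: [0.688, 0.726, -0.001, -0.0]
contact_force: [-0.4, -0.5, -5.9]
grip_width: 0.547
grip_force: 65.0
```

carry_out(targets=[{"linear":[0,0,-0.1],"dr":[0,0,0],"fingers":3},{"linear":[0,0,-0.2],"dr":[0,0,0],"fingers":3},{"linear":[0,0,-0.3],"dr":[0,0,0],"fingers":3},{"linear":[0,0,-0.3],"dr":[0,0,0],"fingers":3}])

```text
clock: 11.63
eef_pos: [0.4972, 0.3468, 0.0384]
tcp_rot: [0.688, 0.726, -0.0, -0.0]
contact_force: [0.5, 0.4, -3.5]
grip_width: 0.546
grip_force: 65.0
```

No contact yet; creeping.

carry_out(targets=[{"linear":[0,0,-0.05],"dr":[0,0,0],"fingers":3},{"linear":[0,0,-0.1],"dr":[0,0,0],"fingers":3},{"linear":[0,0,-0.15],"dr":[0,0,0],"fingers":3},{"linear":[0,0,-0.15],"dr":[0,0,0],"fingers":3}])

```text
clock: 11.97
eef_pos: [0.4974, 0.3469, 0.0376]
tcp_rot: [0.688, 0.726, 0.0, 0.0]
contact_force: [-3.2, -1.9, 2.9]
grip_width: 0.543
grip_force: 65.9
```

carry_out(targets=[{"linear":[0,0,0],"dr":[0,0,0],"fingers":4.6},{"linear":[0,0,0],"dr":[0,0,0],"fingers":5.2},{"linear":[0,0,0],"dr":[0,0,0],"fingers":6.5},{"linear":[0,0,0],"dr":[0,0,0],"fingers":7.5},{"linear":[0,0,0],"dr":[0,0,0],"fingers":7.5}], grip_force=20)

```text
clock: 12.38
eef_pos: [0.4974, 0.3469, 0.0371]
tcp_rot: [0.688, 0.726, 0.0, 0.0]
contact_force: [0.3, -0.3, 0.2]
grip_width: 0.879
grip_force: 0.0
```

carry_out(targets=[{"linear":[0,0,1],"dr":[0,0,0],"fingers":7.5},{"linear":[0,0,3],"dr":[0,0,0],"fingers":7.5},{"linear":[0,0,6],"dr":[0,0,0],"fingers":7.5},{"linear":[0,0,10],"dr":[0,0,0],"fingers":7.5},{"linear":[0,0,14],"dr":[0,0,0],"fingers":7.5}])

```text
clock: 12.8
eef_pos: [0.4964, 0.3463, 0.1782]
tcp_rot: [0.688, 0.726, -0.001, -0.0]
contact_force: [0.0, 0.8, 0.0]
grip_width: 0.879
grip_force: 0.0
```

carry_out(targets=[{"linear":[-1,-3,3],"dr":[0,0,0],"fingers":7.5},{"linear":[-2,-6,6],"dr":[0,0,0],"fingers":7.5},{"linear":[-3,-10,6],"dr":[0,0,0],"fingers":7.5},{"linear":[-4,-14,6],"dr":[0,0,0],"fingers":7.5},{"linear":[-5,-18,6],"dr":[0,0,0],"fingers":7.5}])

```text
clock: 13.22
eef_pos: [0.4473, 0.1671, 0.2388]
tcp_rot: [0.687, 0.726, 0.001, 0.001]
contact_force: [0.5, -0.8, -0.3]
grip_width: 0.878
grip_force: 0.0
```

```bash
python3 - <<'E'
from fit import *
o=env.get_obs(); print(o["clock"],o["eef_pos"],o["contact_force"])
a=env.camera("side")[180:480,150:450]; b=env.camera("top")[120:420,90:480]
cv2.imwrite("pics/end.png",np.hstack([a,b]))
E
```

```text
13.2167 [0.44732498 0.16713805 0.23883968] [ 0.52630426 -0.8352737  -0.27226508]
```

View pics/end.png

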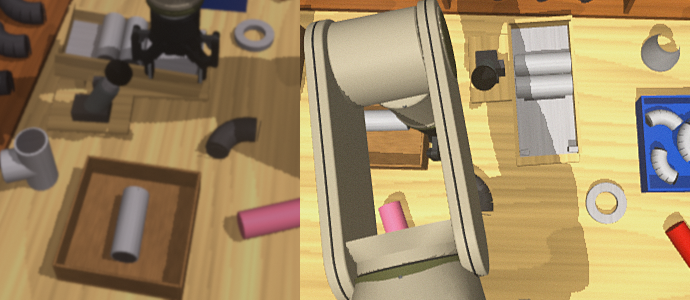

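The pipe lies flat in the middle of the carton (side crop (130,222)). Two pipes remain in the chute, the plunger is back out, and the fittings haven't moved. Handing in.

```bash
python3 -c "
from cell import env
print(env.close_job())"
```

```text
the job is handed in; nothing more can be done
None
```

I let one pipe out with a single full plunger stroke, laid it flat on the carton's bottom and handed the job in at about 13 s; the last pictures show two pipes still in the chute, the plunger back out and the fittings unmoved.

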